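# Dispense two box markers and stand them in the packer's cup

### The arm

A 6-joint arm with a two-finger parallel gripper is mounted at the origin on the work surface. World frame = base frame: x ahead of the robot, y to its left, z up, the work surface at z = 0. Lengths are in m, angles in rad, forces in N, time in s.
With the tool pointing down it reaches from about 0.275 to 0.975 m from the base axis. Payload 8.4 kg.
Tool frame: the origin (TCP) lies at the centre of the arm's flange, where the gripper is bolted on; the fingertips stand 190 mm ahead of it and the grasp point (between the pads) lies 171 mm ahead of it; z points along the fingers, y is the line along which they close (so a half turn about z gives the same grasp; the last joint's range is limited). The gripper opens to 92 mm and grips with 3 to 60 N. Pads are 20 mm wide; open, the fingers measure 128 mm over their backs; the gripper's body (75 mm by 189 mm) begins 69 mm behind the grasp point.
Start: joints at [1.274, 0.353, 1.633, -0, 1.155, -0.002], TCP at [0.182, 0.598, 0.405] pointing down, gripper open.
Joint ranges: [-2.63, 2.63], [-0.92, 2.1], [0.06, 2.66], [-1.3, 4.44], [0, 2.69], [-3.02, 3.02]. Speed limits (rad/s): [2.22, 2.22, 2.79, 3.14, 3.14, 3.14].

### API

Orientations are given as a rotation vector (axis times angle).
In Python, from cell import arm gives the robot as it stands.
- The arm moves only by the shell command python3 -m creep 'ROWS' [OPENING] [FORCE]. ROWS is a JSON object of lists of equal length, an entry for each row: "xyz": the shift along the tool's x, y, z in cm, a list of three; "twist": the turn about the tool's z in rad. In form: {"xyz": [[dx, dy, dz], ...], "twist": [twist, ...]}. A call has 1 to 10 rows; each row is the pose to reach, as a shift and turn from the pose commanded when the call began, along the tool's axes at that moment; what a row does not reach only later rows make up. A row lasts 1/8 s, in which the tool goes at most 62.5 mm and 10.7 degrees, less where a joint would pass 70% of its speed; a pose out of reach is approached as far as the arm can. A call with a gripper value outside its range is refused whole. OPENING is the finger opening in cm, from 0 to 9.19, set as the call begins (- or left out, the last holds). The fingers move at their own pace and stop on an object; FORCE is the grip in N (left out, the last holds). Time passes only in rows, so rows that repeat a pose let the fingers close. It gives the time, the measured TCP pose, the force, the opening and the grip force at its end, in the units of the state.
- arm.read_state(): the state, without advancing time (a new reading comes with each control period).
- arm.snapshot(name): name is "scene" or "top" or "wrist"; returns the picture (480x640x3 uint8, red, green, blue); there is no depth.
- arm.calibration(name): a dict with "mtx" (3x3 intrinsics, pixels), "R" (3x3) and "t" (3): a world point X has camera coordinates R X + t; the wrist camera has in their place "mount" (4x4, takes a point from camera to tool coordinates, whose origin is the TCP and whose axes are the flange's). Camera axes: x right, y down, z forward; pixel columns grow to the right and rows downward; lengths in m; the calibration is good to about 2 mm. A picture is of the moment at which its call begins: read the wrist's pose just before it. calibration takes no time and is no camera call.
- arm.job_done(): hands the job in; it is judged then, once.
The state is a dict: "time": time; "joint_pos": joint angles; "qd": joint speeds; "effort": joint torques, N m; "tcp_pos": TCP position; "ee_rot": TCP orientation; "force": force on the tool from outside, world axes, zero at the start; "ft_torque": the same for the moment, N m; "grip_width": finger opening in m; "grasp_force": force on a finger pad.
Only numpy, scipy, OpenCV 4.12 (cv2) and the standard library are available. Lean on these libraries where they do the work, as an engineer would, in place of code of your own. Each camera call takes 0.05 s, during which the arm holds its last target. There are 200 camera calls.

### The job

Fill the steel pen cup for the next packer: press the red sloping plunger of the blue marker dispenser once, fully home, and let it spring back, then take the marker that rolls out and stand it in the cup. Then press once more in the same way and stand the second marker in the cup beside the first, leaving the third one in the dispenser. Leave the cup upright, and do not knock over the bottles or shove the tape roll about.

Things in the scene. Friction and masses are not known exactly. Their poses are not given: they have to be found in the camera images.
- dispenser: fixed blue dispenser. Origin on the table under its marker stack, which lie along its x (to the right; y points away from the robot) in a clear magazine (y -14..14, x -15..82, 140 high). A press shoves the lowest marker out to -y; it rolls down a ramp (x -15..79) to a stop lip 70 high at y -126, leaning outward. The next drops on release. Housing behind (y 34..110, x -25..85), 108 high
- pickup (a point): point on the axis of a dispensed marker waiting at the foot of the ramp, 28 mm from its pink end, 60 above the table; the marker lies along the dispenser's x axis, its pink end sticking out 60 mm to the left of the ramp, with free air round and under it. Axes as the dispenser's
- plunger_top (a point): centre of the top face of the red plunger head, a disc of 36 dia and 9 thick, at rest about 155 above the table and 82 mm to the +y side of the dispenser's origin. Its z axis points out of the face, 35 deg from vertical, leaning towards -x of the dispenser (the robot's left); press along its -z
- plunger (a joint): plunger stroke in m: 0 out, 0.025 fully home; a spring pushes back with 3 N at the start and 10 N at the bottom. The marker leaves only near the end of the stroke
- marker_1: lowest marker in the stack, dispensed first: straight round marker with rounded ends, 18 dia x 150 long, 30 g, pink cap (56 long) on its left end, black body; origin at its middle, x axis along it from the pink end to the other end. It turns about x as it rolls
- marker_2: an identical marker above the first, dispensed second
- marker_3: an identical marker, the top of the stack; it stays in the dispenser
- cup: loose straight round steel pen cup, 66 outside dia, 3 wall, 5 floor, 90 tall, 500 g; origin at the centre of its underside, z up. Markers may stand in it either end up
- cup_rim (a point): centre of the cup's mouth, 90 above the table
- cup_in (a point): centre of the cup's inner floor
- bottle_1: white bottle with a pink cap, 68 dia x 210 tall, loose and standing behind the task area; origin at the centre of its foot
- bottle_2: a second such bottle
- tape_roll: red ring-shaped roll of packing tape lying flat, 100 outside dia, 76 inside, 48 high, loose; origin at the centre of its underside. It and the cup swap places from run to run
Mind the look-alikes: they are no part of the job. Several things have the shape of the cup; the one meant has the colours described above.

How it is judged:
By the outcome, as a careful person would: the job done as asked, in the order asked, and still so for the second after the job is handed in, with the robot touching nothing.
It also fails if it takes over 72 s, if anything falls off the work surface, if the arm or the gripper's body presses on something with over 40 N, if the wrist force passes 120 N, or if a joint passes its speed limit or range.

## Working session

There is one attempt and no reset: what is moved stays moved. The work goes in short steps, Python scripts to look and compute and a shell command to move; the robot and the scene stay as the last step left them, time stands still between calls to the robot, and variables do not carry over. Pictures are saved under pics/ and viewed, at most 10 in all, crops included, and the job is handed in when it is done.

```bash
mkdir -p pics; ls; python3 - <<'E'
from cell import arm
import cv2
for n in("scene","top"):
    cv2.imwrite(f"pics/{n}0.png",arm.snapshot(n)[:,:,::-1]); c=arm.calibration(n); print(n,c)
print(arm.calibration("wrist")); print(arm.read_state())
E
```

```text
pics
scene {'mtx': array([[618.71376977,   0.        , 313.47802286],
       [  0.        , 618.71376977, 239.04593688],
       [  0.        ,   0.        ,   1.        ]]), 'R': array([[-0.52610441,  0.85039201,  0.00689784],
       [ 0.64829721,  0.40629929, -0.64391896],
       [-0.55038612, -0.33429675, -0.76506261]]), 't': array([ 0.342644  , -0.26534006,  1.5794593 ])}
top {'mtx': array([[500.68586391,   0.        , 331.02790262],
       [  0.        , 500.68586391, 240.36952403],
       [  0.        ,   0.        ,   1.        ]]), 'R': array([[ 0.12701142, -0.99189813, -0.00248998],
       [-0.97026799, -0.12371951, -0.20802285],
       [ 0.20602942,  0.02883723, -0.9781208 ]]), 't': array([-0.1073168 ,  0.56358597,  0.99545193])}
{'mtx': array([[355.29828387,   0.        , 323.37213424],
       [  0.        , 355.29828387, 237.62677163],
       [  0.        ,   0.        ,   1.        ]]), 'mount': array([[-1.01746456e-04, -9.69549127e-01, -2.44896877e-01,
         6.93120547e-02],
       [ 9.99999742e-01, -2.72659279e-04,  6.63994324e-04,
         2.31011052e-04],
       [-7.10548522e-04, -2.44896746e-01,  9.69548905e-01,
         2.05698323e-02],
       [ 0.00000000e+00,  0.00000000e+00,  0.00000000e+00,
         1.00000000e+00]])}
{'time': 0.1, 'joint_pos': array([ 1.27362485e+00,  3.53582735e-01,  1.63403577e+00, -1.85826715e-05,
        1.15520628e+00, -2.42211732e-03]), 'qd': array([-0.00088895, -0.00048147,  0.00010393,  0.00042204, -0.00244976,
       -0.0006959 ]), 'effort': array([-5.58399934e-04, -5.94906986e+01, -3.34932053e+01,  6.98382268e-02,
        1.83641299e-02, -5.87309478e-05]), 'tcp_pos': array([0.18151938, 0.59784897, 0.40404649]), 'ee_rot': array([-4.61280769e-01, -3.10737366e+00,  1.91764002e-03]), 'force': array([0.78423529, 0.42689684, 0.08418684]), 'ft_torque': array([-0.02878208, -0.00157698, -0.01508722]), 'grasp_force': 0.0, 'grip_width': 0.09205340604466385}
```

View pics/scene0.png

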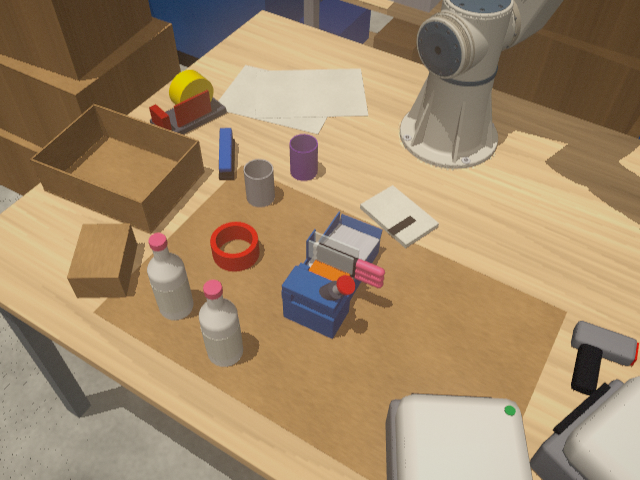

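View pics/top0.png

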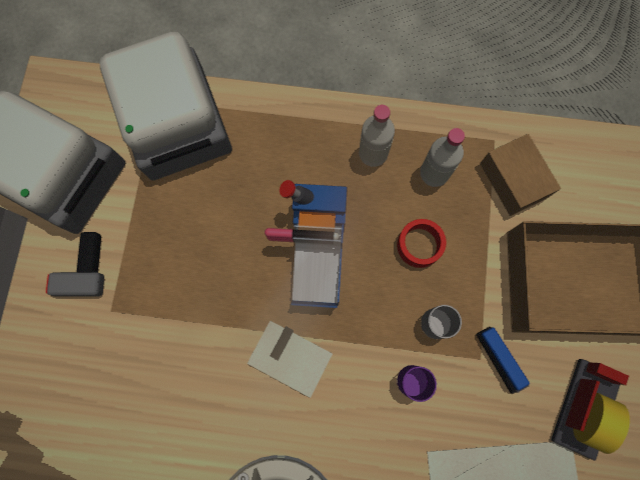

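```bash
cat > h.py <<'E'
from cell import arm
import numpy as np, cv2
from scipy.optimize import least_squares
from scipy.spatial.transform import Rotation as Ro
def cam(n,st=None):
    c=arm.calibration(n)
    if n!="wrist": return c["mtx"],c["R"],c["t"]
    T=np.eye(4);T[:3,:3]=Ro.from_rotvec(st["ee_rot"]).as_matrix();T[:3,3]=st["tcp_pos"]
    W=np.linalg.inv(T@c["mount"]);return c["mtx"],W[:3,:3],W[:3,3]
def ray(c,p):
    p=np.atleast_2d(np.asarray(p,float));d=np.c_[p,np.ones(len(p))]@np.linalg.inv(c[0]).T@c[1]
    return -c[1].T@c[2],d/np.linalg.norm(d,axis=1)[:,None]
def plane(c,p,z):
    o,d=ray(c,p);return o+d*((z-o[2])/d[:,2])[:,None]
def tri(cs,ps):
    A=np.zeros((3,3));b=np.zeros(3)
    for c,p in zip(cs,ps):
        o,d=ray(c,p);M=np.eye(3)-np.outer(d[0],d[0]);A+=M;b+=M@o
    return np.linalg.solve(A,b)
def proj(c,X): 
    q=(c[1]@np.asarray(X)+c[2]);q=c[0]@q;return q[:2]/q[2]
def blob(m,near):
    n,l,s,ce=cv2.connectedComponentsWithStats(m.astype(np.uint8))
    k=min([i for i in range(1,n) if s[i,4]>25],key=lambda i:np.linalg.norm(ce[i]-near));return l==k,ce[k],s[k]
def hsv(i): return cv2.cvtColor(i,cv2.COLOR_RGB2HSV).astype(int)
def fitcirc(P,r,x0):
    return least_squares(lambda c:np.hypot(*(P[:,:2]-c).T)-r,x0,loss="soft_l1",f_scale=.002).x
E
python3 - <<'E'
from h import *
I={n:cv2.imread(f"pics/{n}0.png")[:,:,::-1].copy() for n in("scene","top")}
C={n:cam(n) for n in I}
H={n:hsv(I[n]) for n in I}
red=lambda h:((h[...,0]<6)|(h[...,0]>175))&(h[...,1]>190)&(h[...,2]>90)
pk=lambda h:(h[...,0]>160)&(h[...,0]<176)&(h[...,1]>90)&(h[...,2]>90)
P=[blob(red(H[n]),q)[1:] for n,q in(("scene",(345,286)),("top",(289,189)))]
print(P,tri([C["scene"],C["top"]],[p[0] for p in P]))
for n,q in(("scene",(370,272)),("top",(280,235))): print("pink",blob(pk(H[n]),q)[1:])
h=H["top"];m=(h[...,1]<70)
m,ce,s=blob(m,(442,322));print("cup",ce,s)
k=cv2.findContours(m.astype(np.uint8),0,2)[0];k=cv2.convexHull(max(k,key=len))[:,0]
W=plane(C["top"],k,.09);cc=-C["top"][1].T@C["top"][2];print("camC",cc)
g=W.mean(0);u=(g-cc)[:2];W2=W[(W-g)[:,:2]@u>-.005*np.linalg.norm(u)]
print("cup xy",fitcirc(W2,.033,g[:2]),len(W2),g)
b=(h[...,0]>105)&(h[...,0]<125)&(h[...,1]>120)&(h[...,2]>60)
m,ce,s=blob(b,(320,195));print("blue",ce,s)
t=cv2.resize(I["top"][160:360,240:480],None,fx=3.3,fy=3)[:, :792]
cv2.imwrite("pics/c1.png",np.vstack([t[:,:,::-1]])[:600])
E
```

```text
[(array([345.54863813, 284.3463035 ]), array([337, 275,  18,  19, 257], dtype=int32)), (array([286.76216216, 188.4       ]), array([280, 181,  15,  16, 185], dtype=int32))] [0.64524612 0.06138429 0.1526847 ]
pink (array([367.47945205, 275.05479452]), array([355, 269,  26,  12,  73], dtype=int32))
pink (array([278.71078431, 232.54901961]), array([265, 229,  28,   9, 204], dtype=int32))
cup [441.25045537 321.9845173 ] [ 421  305   41   34 1098]
camC [ 0.35536751 -0.06542683  1.09064378]
cup xy [ 0.43281097 -0.27869136] 13 [ 0.42923719 -0.27270239  0.09      ]
blue [322.20509849 197.35457706] [293 184  53  26 863]
```

View pics/c1.png

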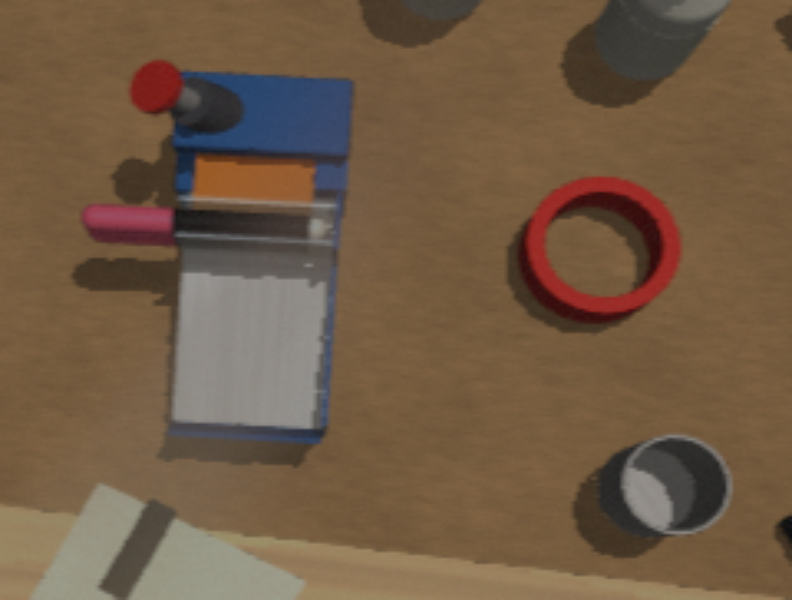

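The crop shows the housing top corners at crop pixels (180,72), (352,80), (347,160), (175,152), the lip at y≈435, and the cup rim centred at about (677,485). I'll fit the dispenser pose from these.

```bash
python3 - <<'E'
from h import *
C=cam("top");f=lambda *p:[(240+a/3.3-.3,160+b/3-.3) for a,b in p]
Q=plane(C,f((180,72),(352,80),(347,160),(175,152)),.108)[:,:2]
M=np.array([(-25,110),(85,110),(85,34),(-25,34)])/1e3
a,b=Q-Q.mean(0),M-M.mean(0)
yaw=np.arctan2((b[:,0]*a[:,1]-b[:,1]*a[:,0]).sum(),(a*b).sum())
R=np.array([[np.cos(yaw),-np.sin(yaw)],[np.sin(yaw),np.cos(yaw)]])
t=Q.mean(0)-R@M.mean(0);print("yaw",np.degrees(yaw),"origin",t,"res mm",((M@R.T+t-Q)*1e3).round(1).tolist())
D=np.array([.6452,.0614]);print("disc in disp",(D-t)@R)
print("pink tip in disp", (plane(C,f((83,220)),.15)[0,:2]-t)@R,(plane(C,f((170,432),(322,437)),.07)[:,:2]-t)@R)
print("cup",plane(C,f((677,485)),.09), "tape",plane(C,f((603,250)),.048))
z=R@[-np.sin(np.radians(35)),0];print("press axis",z)
# pickup: pink tip 60 left of ramp edge -15 => tip x=-75, pickup x=-47
for y in(-.105,-.112): print("pickup",R@[-.047,y]+t)
print("dir x",R[:,0])
E
```

```text
yaw -85.72940917760243 origin [0.57253273 0.02255754] res mm [[9.4, 2.0], [9.8, -0.7], [-9.4, -2.6], [-9.8, 1.3]]
disc in disp [-0.03332331  0.07535798]
pink tip in disp [-0.06946928 -0.01569456] [[-0.01619615 -0.14195398]
 [ 0.077339   -0.14039825]]
cup [[ 0.43240811 -0.27959437  0.09      ]] tape [[ 0.59381983 -0.22814305  0.048     ]]
press axis [-0.04271244  0.57198389]
pickup [0.46432432 0.06160802]
pickup [0.45734376 0.06108675]
dir x [ 0.07446687 -0.99722349]
```

```bash
python3 -m creep '{"xyz":[[-6,-3.6,0],[-12,-7.2,0],[-18,-11,0],[-24,-14.5,0],[-30,-18,0],[-36,-22,0],[-42,-25.5,0],[-48,-29,0],[-54,-33,0],[-59.1,-36,0]],"twist":[0.17,0.34,0.51,0.68,0.85,1.02,1.2,1.2,1.2,1.2]}' 0 20
cat > rel.py <<'E'
import sys; from h import *
# print tool-axis shift (cm) to a world TCP target, and twist to bring tool y to world angle
s=arm.read_state();R=Ro.from_rotvec(s["ee_rot"]).as_matrix();T=np.array(list(map(float,sys.argv[1:4])))
print("t",s["time"].__round__(2),"rel cm",((R.T@(T-s["tcp_pos"]))*100).round(2),"tool y deg",np.degrees(np.arctan2(R[1,1],R[0,1])).round(2),"F",s["force"].round(1),"q6",s["joint_pos"][5].round(2))
E
python3 rel.py .643 .082 .362
```

```text
time: 1.35
tcp_pos: [0.599, 0.1301, 0.4045]
ee_rot: [-2.135, -2.304, 0.0]
force: [0.4, 0.8, -0.0]
grip_width: 0.0003
grasp_force: 0.0
t 1.35 rel cm [-5.13  4.03  4.25] tool y deg 4.35 F [ 0.4  0.8 -0. ] q6 0.14
```

```bash
python3 -m creep '{"xyz":[[-3,2,0],[-4,3,0],[-4,3,0]],"twist":[0,0,0]}'
python3 rel.py .643 .082 .362; python3 - <<'E'
from h import *
s=arm.read_state();i=arm.snapshot("wrist");cv2.imwrite("pics/w1.png",i[:,:,::-1]);C=cam("wrist",s)
print(proj(C,[.645,.061,.155]),s["tcp_pos"])
E
```

```text
time: 1.72
tcp_pos: [0.631, 0.0943, 0.4042]
ee_rot: [-2.136, -2.303, 0.001]
force: [-0.3, -0.4, -0.2]
grip_width: 0.0001
grasp_force: 0.0
t 1.73 rel cm [-1.32  1.11  4.22] tool y deg 4.3 F [-0.3 -0.4 -0.2] q6 0.07
[340.926538  301.5193098] [0.63096666 0.09431668 0.40421293]
```

View pics/w1.png

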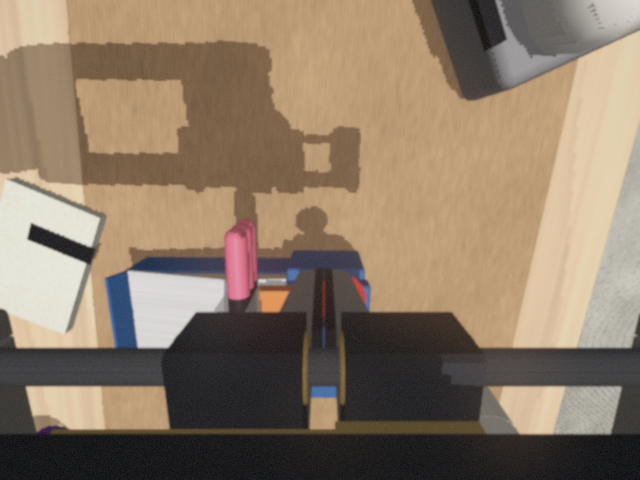

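The picture shows the fingers almost over the red disc. Its visible edge is at about (360,285) and its predicted centre at (341,301), so they agree. I'll press now.

```bash
python3 -m creep '{"xyz":[[-1.3,1.1,2],[-1.3,1.1,4.2],[-1.3,1.1,4.2]],"twist":[0,0,0]}'
python3 -m creep '{"xyz":[[-0.8,0,1.15],[-1.4,0,2],[-1.7,0,2.4],[-1.7,0,2.4]],"twist":[0,0,0,0]}';python3 rel.py .643 .082 .362
```

```text
time: 2.15
tcp_pos: [0.642, 0.0824, 0.3599]
ee_rot: [-2.132, -2.303, 0.005]
force: [-0.2, 0.2, -0.0]
grip_width: 0.0004
grasp_force: 0.0
time: 2.65
tcp_pos: [0.6443, 0.0653, 0.339]
ee_rot: [-2.136, -2.304, -0.001]
force: [-1.2, 3.5, 3.0]
grip_width: 0.0006
grasp_force: 2.5
t 2.65 rel cm [ 1.68 -0.   -2.3 ] tool y deg 4.33 F [-1.2  3.5  3. ] q6 0.02
```

```bash
python3 -m creep '{"xyz":[[-0.4,0,0.55],[-0.8,0,1.15],[-1.05,0,1.5],[-1.15,0,1.65]],"twist":[0,0,0,0]}';python3 -m creep '{"xyz":[[-0.1,0,0.15],[-0.1,0,0.15]],"twist":[0,0]}'
```

```text
time: 3.15
tcp_pos: [0.6452, 0.0553, 0.325]
ee_rot: [-2.135, -2.302, -0.005]
force: [-10.8, 13.4, 29.9]
grip_width: 0.0008
grasp_force: 16.2
time: 3.4
tcp_pos: [0.6451, 0.055, 0.325]
ee_rot: [-2.135, -2.302, -0.007]
force: [-12.9, 13.3, 31.9]
grip_width: 0.0001
grasp_force: 17.8
```

```bash
python3 -m creep '{"xyz":[[0.7,0,-1],[1.4,0,-2],[2.8,0,-4],[4,0,-6],[5,-5,-8],[5,-5,-8],[5,-5,-8]],"twist":[0,0,0,0,0,0,0]}' 5
python3 - <<'E'
from h import *
for n in("scene","top"): cv2.imwrite(f"pics/{n}1.png",arm.snapshot(n)[:,:,::-1])
a=cv2.imread("pics/top1.png")[150:330,230:390];b=cv2.imread("pics/scene1.png")[180:360,260:420]
cv2.imwrite("pics/c2.png",cv2.resize(np.hstack([a,b]),None,fx=2.5,fy=2.5))
E
python3 rel.py .46 .061 .3
```

```text
time: 4.28
tcp_pos: [0.5917, 0.099, 0.4011]
ee_rot: [2.134, 2.304, 0.001]
force: [-0.8, 0.7, -0.1]
grip_width: 0.0499
grasp_force: 0.0
t 4.38 rel cm [ -2.76 -13.46  10.04] tool y deg 4.35 F [-0.3 -0.3  0.2] q6 0.09
```

View pics/c2.png

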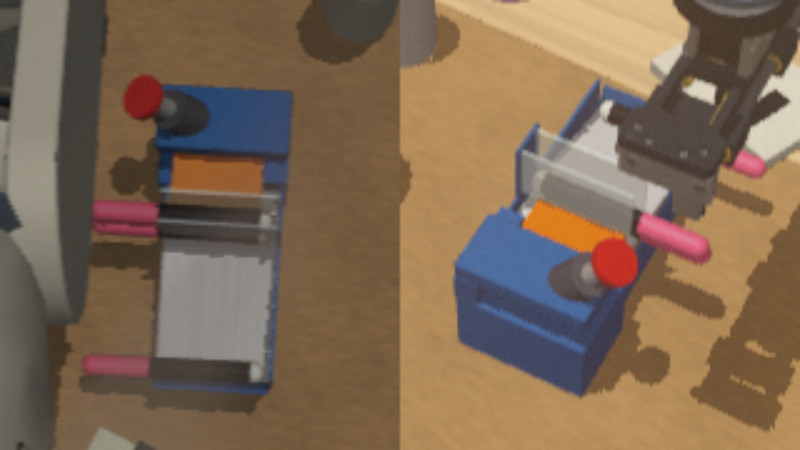

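The first marker is waiting at the foot of the ramp. Its pink tip is at crop pixel (85,364) and its body runs to about (265,374). I'll cast these onto z=0.06.

```bash
python3 - <<'E'
from h import *
i=cv2.imread("pics/top1.png")[:,:,::-1].copy();h=hsv(i);C=cam("top")
m=(h[...,0]>160)&(h[...,0]<178)&(h[...,1]>90)&(h[...,2]>70)
b,ce,s=blob(m,(276,296));P=plane(C,np.argwhere(b)[:,::-1],.06)[:,:2]
c=P.mean(0);d=np.linalg.svd(P-c,full_matrices=False)[2][0];d*=-np.sign(d[1])
a=(P-c)@d;print(s,c,"dir",d,"ext",a.min(),a.max()); tip=c+d*a.min();print("tip",tip,"pickup",tip+d*.028)
E
```

```text
[263 292  26   8 156] [0.44320203 0.06460344] dir [ 0.0953124  -0.99544741] ext -0.024721569868604715 0.02700723184820349
tip [0.44084576 0.08921247] pickup [0.4435145  0.06133994]
```

```bash
python3 rel.py .4435 .0625 .32; python3 -m creep '{"xyz":[[-1,-5,2],[-2,-10,5],[-2.6,-15.1,8.1],[-2.6,-15.1,8.1],[-2.6,-15.1,8.1]],"twist":[0,0,0,0,0]}'; python3 rel.py .4435 .0625 .236
```

```text
t 4.38 rel cm [ -2.49 -15.09   8.04] tool y deg 4.35 F [-0.3 -0.3  0.2] q6 0.09
time: 5.0
tcp_pos: [0.4442, 0.0615, 0.32]
ee_rot: [2.135, 2.303, 0.001]
force: [0.7, 0.2, 0.4]
grip_width: 0.05
grasp_force: 0.0
t 5.0 rel cm [ 0.11 -0.08  8.4 ] tool y deg 4.33 F [0.7 0.2 0.4] q6 0.06
```

```bash
python3 -m creep '{"xyz":[[0.1,-0.1,4],[0.1,-0.1,7.2],[0.1,-0.1,8.4],[0.1,-0.1,8.4]],"twist":[0,0,0,0]}'; python3 -m creep '{"xyz":[[0,0,0],[0,0,0],[0,0,0],[0,0,0]],"twist":[0,0,0,0]}' 0 8; python3 -m creep '{"xyz":[[0,0,-1],[0,0,-4],[0,0,-9],[0,0,-14],[0,0,-14]],"twist":[0,0,0,0,0]}' ; python3 - <<'E'
from h import *
cv2.imwrite("pics/scene2.png",arm.snapshot("scene")[:,:,::-1]);cv2.imwrite("pics/wr2.png",arm.snapshot("wrist")[:,:,::-1])
a=cv2.imread("pics/scene2.png")[60:300,220:480];b=cv2.imread("pics/wr2.png")
cv2.imwrite("pics/c3.png",np.hstack([cv2.resize(a,(400,369)),cv2.resize(b,(400,300),interpolation=cv2.INTER_AREA)[:, :].copy() if 0 else cv2.copyMakeBorder(cv2.resize(b,(400,300)),0,69,0,0,0)]))
E
```

```text
time: 5.5
tcp_pos: [0.4429, 0.0626, 0.2356]
ee_rot: [-2.135, -2.304, 0.0]
force: [0.5, -0.9, 0.6]
grip_width: 0.0503
grasp_force: 0.0
time: 6.0
tcp_pos: [0.442, 0.0624, 0.2361]
ee_rot: [2.135, 2.304, 0.001]
force: [0.8, 0.1, 0.3]
grip_width: 0.0176
grasp_force: 8.0
time: 6.62
tcp_pos: [0.4428, 0.0625, 0.3797]
ee_rot: [2.132, 2.301, 0.009]
force: [0.4, -0.9, -0.1]
grip_width: 0.0173
grasp_force: 8.0
```

View pics/c3.png

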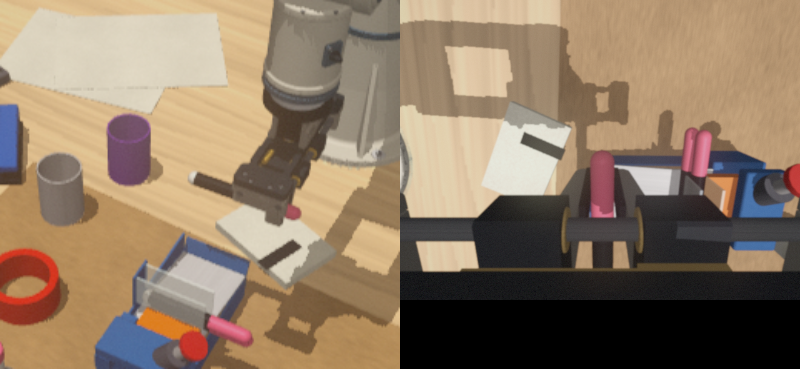

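```bash
python3 rel.py .4325 -.2 .42; python3 -m creep '{"xyz":[[-3,0,-2],[-7,0.1,-4],[-11,0.2,-4],[-15,0.5,-4],[-19,0.7,-4],[-23,0.8,-4],[-26,0.9,-4],[-26,0.9,-4],[-26,0.9,-4]],"twist":[0,0,0,0,0,0,0,0,0]}' - 3;  python3 rel.py .4325 -.279 .42; python3 - <<'E'
from h import *
cv2.imwrite("pics/scene3.png",arm.snapshot("scene")[:,:,::-1])
a=cv2.imread("pics/scene3.png")[40:280,160:420]
cv2.imwrite("pics/c4.png",cv2.resize(a,(520,480)))
E
```

```text
t 6.72 rel cm [-26.09  -2.88  -4.41] tool y deg 4.35 F [-0.5 -0.3  0.2] q6 0.06
time: 7.85
tcp_pos: [0.47, -0.1956, 0.4143]
ee_rot: [-2.134, -2.302, 0.001]
force: [0.3, 0.2, 0.3]
grip_width: 0.0179
grasp_force: 3.0
t 7.85 rel cm [-8.04 -4.37 -0.57] tool y deg 4.33 F [0.3 0.2 0.3] q6 -0.47
```

View pics/c4.png

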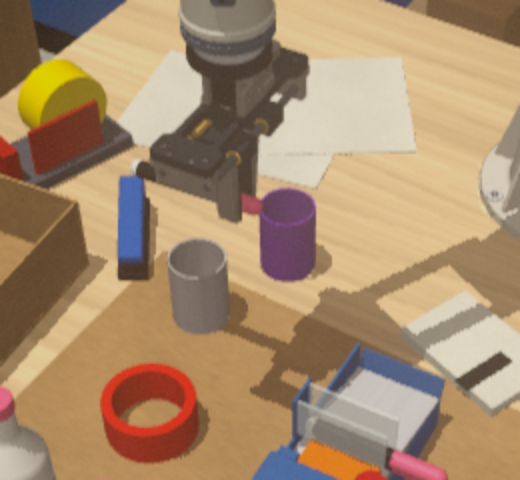

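The marker is still about horizontal at 3 N: its white end is at (140,168) and its pink end at (250,203). So I'll swing the far end down in the grip by resting the short pink stub on the right-hand top edge of the fixed housing and lowering the arm.

```bash
python3 - <<'E'
from h import *
C=cam("top");f=lambda *p:[(240+a/3.3-.3,160+b/3-.3) for a,b in p]
print("right edge",plane(C,f((352,80),(350,115),(347,160)),.108)[:,:2].round(4))
print("bottle feet",plane(C,[(374,162),(436,182)],.0)[:,:2].round(3))
E
python3 rel.py .648 -.0716 .36
```

```text
right edge [[ 0.6788 -0.0533]
 [ 0.6539 -0.0551]
 [ 0.6222 -0.0571]]
bottle feet [[ 0.781 -0.108]
 [ 0.751 -0.254]]
t 7.9 rel cm [10.97 18.69  5.45] tool y deg 4.37 F [-0.1  0.1 -0.3] q6 -0.47
```

```bash
python3 -m creep '{"xyz":[[2,4,0],[4,8,0],[6.5,12,2],[9,15.5,4],[10.9,17.5,6],[10.9,17.5,8],[10.9,17.5,8.5],[10.9,17.5,8.5]],"twist":[0,0,0,0,0,0,0,0]}'; python3 rel.py .636 -.0718 .281
```

```text
time: 8.9
tcp_pos: [0.636, -0.0747, 0.3307]
ee_rot: [-2.136, -2.303, 0.001]
force: [-0.3, -0.6, 0.1]
grip_width: 0.0175
grasp_force: 3.0
t 8.9 rel cm [0.29 0.02 4.97] tool y deg 4.32 F [-0.3 -0.6  0.1] q6 -0.19
```

```bash
python3 -m creep '{"xyz":[[0.3,0,2],[0.3,0,3.2],[0.3,0,3.8],[0.3,0,4.2],[0.3,0,4.6],[0.3,0,5],[0.3,0,5]],"twist":[0,0,0,0,0,0,0]}'; python3 - <<'E'
from h import *
cv2.imwrite("pics/scene4.png",arm.snapshot("scene")[:,:,::-1])
a=cv2.imread("pics/scene4.png")[160:360,200:420]
cv2.imwrite("pics/c5.png",cv2.resize(a,(550,500)))
E
```

```text
time: 9.78
tcp_pos: [0.6365, -0.0712, 0.2805]
ee_rot: [-2.135, -2.304, 0.0]
force: [0.2, -0.0, 0.0]
grip_width: 0.018
grasp_force: 3.0
```

View pics/c5.png

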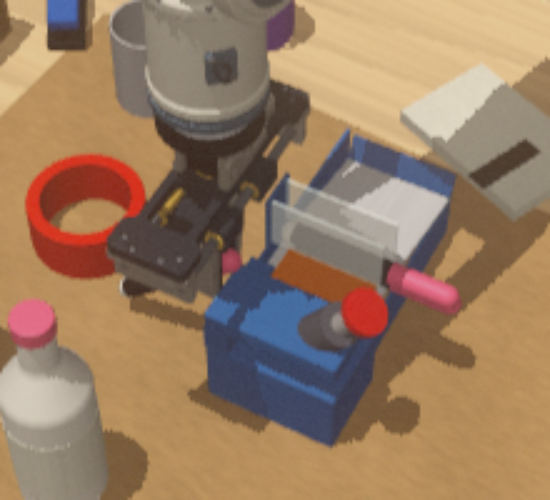

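```bash
python3 - <<'E'
from h import *
C=cam("scene");P=np.array([.6365,-.0712,.2805-.176])
for z in(0,.01):
  for a in(0,20,45,60):
    a=np.radians(a);u=np.array([-.0745*np.cos(a),.997*np.cos(a),np.sin(a)])
    print(z,np.degrees(a).round(),proj(C,P+[0,0,z]+.02*u).round(),proj(C,P+[0,0,z]-.118*u).round())
E
```

```text
0 0.0 [295. 270.] [233. 244.]
0 20.0 [295. 267.] [238. 258.]
0 45.0 [292. 264.] [251. 276.]
0 60.0 [290. 262.] [262. 286.]
0.01 0.0 [295. 267.] [233. 240.]
0.01 20.0 [295. 264.] [238. 255.]
0.01 45.0 [292. 261.] [251. 273.]
0.01 60.0 [290. 259.] [262. 283.]
```

The pixels match a 45° droop: the pink end is at scene (293,265) and the white end at (252,275). I'll use the inside wall of the cup to bring the marker the rest of the way upright.

```bash
python3 -m creep '{"xyz":[[-0.2,0,-4],[-1,0,-9],[-3,-4,-14],[-5.5,-9,-15],[-8.5,-14,-15],[-11.5,-18,-15],[-14,-21,-15],[-15.4,-22,-15],[-15.4,-22,-15]],"twist":[0,0,0,0,0,0,0,0,0]}'; python3 rel.py .4265 -.209 .332
```

```text
time: 10.95
tcp_pos: [0.4289, -0.242, 0.431]
ee_rot: [2.137, 2.302, 0.001]
force: [-0.0, 0.5, -0.8]
grip_width: 0.0179
grasp_force: 3.0
t 10.95 rel cm [ 3.31 -0.    9.9 ] tool y deg 4.26 F [-0.   0.5 -0.8] q6 -0.59
```

```bash
python3 -m creep '{"xyz":[[3.3,0,0],[3.3,0,3],[3.3,0,7],[3.3,0,9.9],[3.3,0,9.9]],"twist":[0,0,0,0,0]}'; python3 -m creep '{"xyz":[[-1,0,0],[-2,0,0],[-3,0,0],[-4,0,0],[-5,0,0],[-6,0,0],[-7,0,0],[-8,0,0],[-8,0,0]],"twist":[0,0,0,0,0,0,0,0,0]}'; python3 - <<'E'
from h import *
cv2.imwrite("pics/scene5.png",arm.snapshot("scene")[:,:,::-1])
a=cv2.imread("pics/scene5.png")[90:290,180:400]
cv2.imwrite("pics/c6.png",cv2.resize(a,(550,500)))
E
python3 rel.py .4265 -.300 .299
```

```text
time: 11.58
tcp_pos: [0.4265, -0.2074, 0.3299]
ee_rot: [-2.131, -2.302, 0.001]
force: [-0.0, -0.8, -0.3]
grip_width: 0.0177
grasp_force: 3.0
time: 12.7
tcp_pos: [0.4324, -0.289, 0.3316]
ee_rot: [2.136, 2.303, -0.0]
force: [-0.6, 0.6, -0.3]
grip_width: 0.0177
grasp_force: 3.0
t 12.75 rel cm [-1.1  -0.67  3.26] tool y deg 4.32 F [ 0.1 -1.1 -0.6] q6 -0.67
```

View pics/c6.png

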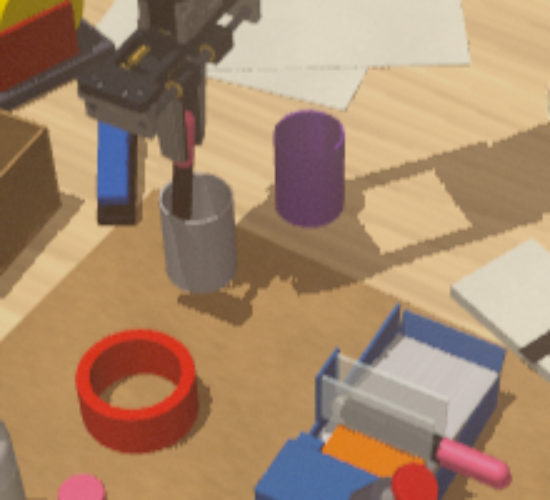

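The marker is now upright in the cup: pink end at (190,140), body entering the mouth at (183,200). I'll lower it, lean it towards the -y rim and release it.

```bash
python3 -m creep '{"xyz":[[-0.5,0,1],[-1,0,2],[-1.5,0,2.4],[-2,0,2.6],[-2,0,2.7]],"twist":[0,0,0,0,0]}'; python3 -m creep '{"xyz":[[0,0,0],[0,0,0],[0,0,-2],[0,0,-6],[0,0,-10],[0,0,-10]],"twist":[0,0,0,0,0,0]}' 4;python3 rel.py .643 .082 .362
python3 - <<'E'
from h import *
i=arm.snapshot("scene");cv2.imwrite("pics/scene6.png",i[:,:,::-1]);h=hsv(i)
m=(h[...,0]>160)&(h[...,0]<178)&(h[...,1]>90)&(h[...,2]>70)
m[:, :180]=0
n,l,s,c=cv2.connectedComponentsWithStats(m.astype(np.uint8));print([(s[k].tolist(),c[k].round(0)) for k in range(1,n) if s[k,4]>25])
C=cam("scene");print(proj(C,[.4325,-.31,.15]),proj(C,[.4325,-.3,.1]),proj(C,[.4325,-.25,.15]))
E
```

```text
time: 13.38
tcp_pos: [0.434, -0.3087, 0.3046]
ee_rot: [2.136, 2.304, -0.0]
force: [0.0, -1.1, -0.2]
grip_width: 0.0181
grasp_force: 3.0
time: 14.12
tcp_pos: [0.4346, -0.3087, 0.408]
ee_rot: [2.131, 2.3, 0.001]
force: [0.0, -0.5, -0.5]
grip_width: 0.04
grasp_force: 0.0
t 14.12 rel cm [37.39 23.73  4.56] tool y deg 4.36 F [ 0.  -0.5 -0.5] q6 -0.7
[([355, 265, 29, 20, 291], array([368., 274.])), ([203, 280, 19, 19, 249], array([212., 288.]))]
[244.88412825 142.54197715] [250.3358765  161.44241197] [267.92822245 152.57632164]
```

```bash
python3 -m creep '{"xyz":[[4.5,2.5,0],[9,5.5,0],[13.5,8.5,0],[18,11.5,0],[22.5,14.5,0],[27,17.5,0],[31.5,20.5,0],[35.5,23,0],[37.4,23.7,0],[37.4,23.7,0]],"twist":[0,0,0,0,0,0,0,0,0,0]}' 0 20; python3 rel.py .643 .082 .362
python3 - <<'E'
from h import *
i=arm.snapshot("scene");cv2.imwrite("pics/scene7.png",i[:,:,::-1]);h=hsv(i)
m=(h[...,0]>160)&(h[...,0]<178)&(h[...,1]>90)&(h[...,2]>60)
n,l,s,c=cv2.connectedComponentsWithStats(m.astype(np.uint8));print([(s[k].tolist(),c[k].round(0)) for k in range(1,n) if s[k,4]>25])
j=arm.snapshot("top");cv2.imwrite("pics/top7.png",j[:,:,::-1]);h=hsv(j)
m=(h[...,0]>160)&(h[...,0]<178)&(h[...,1]>90)&(h[...,2]>60)
n,l,s,c=cv2.connectedComponentsWithStats(m.astype(np.uint8));print([(s[k].tolist(),c[k].round(0)) for k in range(1,n) if s[k,4]>25])
E
```

```text
time: 15.42
tcp_pos: [0.6414, 0.0833, 0.4034]
ee_rot: [-2.133, -2.305, 0.003]
force: [-0.1, 0.4, -0.5]
grip_width: 0.0009
grasp_force: 0.0
t 15.43 rel cm [-0.14  0.16  4.14] tool y deg 4.46 F [-0.1  0.4 -0.5] q6 0.05
[([242, 142, 7, 7, 33], array([245., 145.])), ([149, 233, 17, 18, 213], array([157., 241.])), ([361, 268, 23, 17, 215], array([372., 277.])), ([203, 280, 19, 19, 253], array([212., 289.]))]
[([374, 105, 16, 16, 181], array([382., 112.])), ([448, 128, 16, 18, 223], array([455., 136.])), ([269, 231, 25, 13, 262], array([282., 238.])), ([454, 317, 17, 10, 104], array([463., 322.]))]
```

Marker 1 stands in the cup leaning towards -y, with its pink end at scene (245,145), as predicted. Next is the second press.

```bash
python3 -m creep '{"xyz":[[-0.1,0.1,2],[-0.1,0.1,4.1],[-0.1,0.1,4.1]],"twist":[0,0,0]}'
python3 -m creep '{"xyz":[[-0.8,0,1.15],[-1.4,0,2],[-1.7,0,2.4],[-2.1,0,2.95],[-2.5,0,3.55],[-2.75,0,3.9],[-2.85,0,4.05],[-2.95,0,4.2],[-2.95,0,4.2]],"twist":[0,0,0,0,0,0,0,0,0]}'
python3 -m creep '{"xyz":[[0.7,0,-1],[1.4,0,-2],[2.8,0,-4],[4,0,-6],[5,-5,-8],[3,-11,-8],[2,-15,-8],[2,-19,-8],[2,-19,-8]],"twist":[0,0,0,0,0,0,0,0,0]}' 5
python3 - <<'E'
from h import *
i=arm.snapshot("top");cv2.imwrite("pics/top8.png",i[:,:,::-1]);h=hsv(i);C=cam("top")
m=(h[...,0]>160)&(h[...,0]<178)&(h[...,1]>90)&(h[...,2]>70)
b,ce,s=blob(m,(276,296));P=plane(C,np.argwhere(b)[:,::-1],.06)[:,:2]
c=P.mean(0);d=np.linalg.svd(P-c,full_matrices=False)[2][0];d*=-np.sign(d[1])
a=(P-c)@d;tip=c+d*a.min();print(s,ce,"tip",tip,"pickup",tip+d*.028)
b,ce,s=blob(m,(280,235));print("stack",ce,s)
E
python3 rel.py .4435 .0625 .32
```

```text
time: 15.9
tcp_pos: [0.6418, 0.0805, 0.3611]
ee_rot: [-2.135, -2.301, 0.005]
force: [-1.5, 0.6, 0.6]
grip_width: 0.0006
grasp_force: 0.0
time: 17.02
tcp_pos: [0.6451, 0.054, 0.3258]
ee_rot: [-2.135, -2.302, -0.006]
force: [-12.6, 11.7, 32.8]
grip_width: 0.0007
grasp_force: 16.7
time: 18.15
tcp_pos: [0.4519, 0.0577, 0.4021]
ee_rot: [-2.135, -2.304, 0.002]
force: [-0.1, 0.4, -0.1]
grip_width: 0.05
grasp_force: 0.0
[462 317   9   9  69] [465.8115942 320.8115942] tip [ 0.43494275 -0.32171722] pickup [ 0.45448179 -0.34177279]
stack [381.71111111 111.88333333] [374 105  16  16 180]
t 18.2 rel cm [ 0.53 -0.98  8.24] tool y deg 4.37 F [ 1.3 -0.1  0.3] q6 0.05
```

```bash
python3 - <<'E'
from h import *
s=arm.read_state();i=arm.snapshot("wrist");j=arm.snapshot("scene");cv2.imwrite("pics/wr9.png",i[:,:,::-1])
for nm,im,C in(("wrist",i,cam("wrist",s)),("scene",j,cam("scene"))):
    h=hsv(im);m=(h[...,0]>160)&(h[...,0]<178)&(h[...,1]>90)&(h[...,2]>60)
    n,l,t,c=cv2.connectedComponentsWithStats(m.astype(np.uint8))
    print(nm,[(t[k].tolist(),c[k].round(0).tolist()) for k in range(1,n) if t[k,4]>25],"pred tip/pickup",proj(C,[.4408,.0892,.06]).round(),proj(C,[.4435,.0613,.06]).round())
    if nm=="wrist":
        k=max(range(1,n),key=lambda k:t[k,4]);print("pink on z=.06",plane(C,[c[k]],.06))
E
```

```text
wrist [([299, 189, 23, 62, 938], [309.0, 220.0]), ([437, 195, 26, 66, 1280], [450.0, 228.0])] pred tip/pickup [312. 190.] [313. 221.]
pink on z=.06 [[0.57063815 0.06356176 0.06      ]]
scene [([242, 142, 7, 7, 36], [245.0, 145.0]), ([149, 233, 17, 18, 217], [157.0, 241.0]), ([380, 235, 27, 14, 181], [392.0, 242.0]), ([354, 270, 29, 17, 243], [368.0, 278.0]), ([203, 280, 19, 19, 243], [212.0, 288.0])] pred tip/pickup [405. 248.] [392. 243.]
```

Marker 2 is in the same place as the first was: wrist pixels (309,189) for the tip, with (312,190) predicted. I'll repeat the pick and the swing.

```bash
python3 -m creep '{"xyz":[[0.5,-0.9,3],[0.5,-0.9,8],[0.5,-0.9,12],[0.5,-0.9,15],[0.5,-0.9,16.6],[0.5,-0.9,16.6]],"twist":[0,0,0,0,0,0]}'; python3 rel.py .4425 .0625 .236
```

```text
time: 19.05
tcp_pos: [0.4454, 0.0623, 0.2344]
ee_rot: [-2.134, -2.303, 0.003]
force: [-0.3, -0.4, -0.1]
grip_width: 0.0499
grasp_force: 0.0
t 19.05 rel cm [ 0.04 -0.29 -0.16] tool y deg 4.37 F [-0.3 -0.4 -0.1] q6 0.06
```

```bash
python3 -m creep '{"xyz":[[0,-0.2,-0.15],[0,-0.2,-0.15],[0,-0.2,-0.15],[0,-0.2,-0.15],[0,-0.2,-1],[0,-0.2,-4],[0,-0.2,-9],[0,-0.2,-14],[0,-0.2,-14]],"twist":[0,0,0,0,0,0,0,0,0]}' 0 8;  python3 rel.py .636 -.0718 .331
```

```text
time: 20.18
tcp_pos: [0.4439, 0.0621, 0.3796]
ee_rot: [2.132, 2.301, 0.009]
force: [0.1, 1.2, -0.7]
grip_width: 0.0175
grasp_force: 8.0
t 20.18 rel cm [-14.82  18.11   4.99] tool y deg 4.35 F [ 0.1  1.2 -0.7] q6 0.06
```

```bash
python3 -m creep '{"xyz":[[-3,2,0],[-6,5,0],[-9,8.5,0],[-12,12,0],[-14.5,15.5,1],[-14.8,18,3],[-14.8,18.1,4.7],[-14.8,18.1,4.7],[-14.8,18.1,4.7]],"twist":[0,0,0,0,0,0,0,0,0]}' - 3;  python3 rel.py .636 -.0715 .281
```

```text
time: 21.3
tcp_pos: [0.6338, -0.0715, 0.3289]
ee_rot: [-2.135, -2.304, 0.001]
force: [-0.3, 0.7, 1.1]
grip_width: 0.0177
grasp_force: 3.0
t 21.3 rel cm [-0.02  0.23  4.79] tool y deg 4.38 F [-0.3  0.7  1.1] q6 -0.19
```

Now swing it on the edge, then lift and travel to the cup.

```bash
python3 -m creep '{"xyz":[[0,0.2,2],[0,0.2,3],[0,0.2,3.6],[0,0.2,4],[0,0.2,4.4],[0,0.2,4.8],[0,0.2,4.8]],"twist":[0,0,0,0,0,0,0]}'; python3 -m creep '{"xyz":[[-0.2,0,-4],[-1,0,-9],[-3,-4,-14],[-5,-9,-15],[-7,-14,-15],[-9,-18,-15],[-10.5,-21,-15],[-10.7,-22,-15],[-10.7,-22,-15]],"twist":[0,0,0,0,0,0,0,0,0]}'; python3 rel.py .4265 -.192 .335
python3 - <<'E'
from h import *
j=arm.snapshot("scene");cv2.imwrite("pics/scene10.png",j[:,:,::-1]);s=arm.read_state()
C=cam("scene");P=s["tcp_pos"]-[0,0,.176]
h=hsv(j);m=(h[...,0]>160)&(h[...,0]<178)&(h[...,1]>90)&(h[...,2]>60)
n,l,t,c=cv2.connectedComponentsWithStats(m.astype(np.uint8));print([(t[k].tolist(),c[k].round(0).tolist()) for k in range(1,n) if t[k,4]>10])
for a in(0,20,45,60):
    a=np.radians(a);u=np.array([-.0745*np.cos(a),.997*np.cos(a),np.sin(a)]);print(proj(C,P+.027*u).round(),proj(C,P-.122*u).round())
cv2.imwrite("pics/c7.png",cv2.resize(j[80:260,200:380,::-1],(540,540)))
E
```

```text
time: 22.18
tcp_pos: [0.6365, -0.0717, 0.2805]
ee_rot: [-2.135, -2.304, 0.0]
force: [-0.4, -0.4, -0.3]
grip_width: 0.0181
grasp_force: 3.0
time: 23.3
tcp_pos: [0.4253, -0.1951, 0.431]
ee_rot: [2.136, 2.303, 0.001]
force: [0.9, -0.4, 0.1]
grip_width: 0.0181
grasp_force: 3.0
t 23.3 rel cm [0.3  0.14 9.6 ] tool y deg 4.3 F [ 0.9 -0.4  0.1] q6 -0.51
[([242, 142, 9, 23, 76], [246.0, 151.0]), ([149, 233, 17, 18, 210], [157.0, 241.0]), ([354, 270, 29, 17, 243], [368.0, 278.0]), ([203, 280, 19, 19, 247], [212.0, 288.0])]
[303. 125.] [238. 102.]
[302. 121.] [242. 120.]
[299. 116.] [255. 141.]
[296. 113.] [266. 151.]
```

View pics/c7.png

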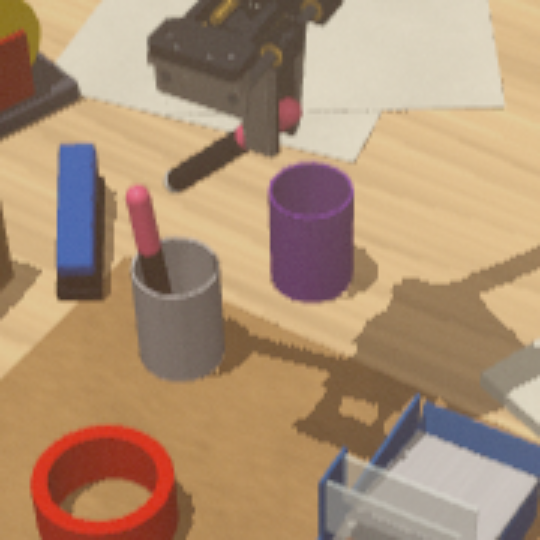

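The second marker droops about 47° (tip at crop (175,182)), and marker 1 leans on the far rim of the cup, leaving the near side clear. I'll insert it now.

```bash
python3 -m creep '{"xyz":[[0.2,0.1,2],[0,0.1,6],[-0.1,0.1,9],[-0.1,0.1,9.1],[-0.1,0.1,9.1]],"twist":[0,0,0,0,0]}'; python3 -m creep '{"xyz":[[-1,0,0],[-2,0.1,0],[-3,0.2,0],[-4,0.2,0],[-5,0.3,0.3],[-6,0.3,0.6],[-6.8,0.3,1],[-6.8,0.3,1]],"twist":[0,0,0,0,0,0,0,0]}'; python3 rel.py .432 -.265 .305
cat > chk.py <<'E'
from h import *
out=[]
for nm in("scene","top"):
    im=arm.snapshot(nm);h=hsv(im);m=(h[...,0]>160)&(h[...,0]<178)&(h[...,1]>90)&(h[...,2]>60)
    n,l,t,c=cv2.connectedComponentsWithStats(m.astype(np.uint8))
    print(nm,[(t[k].tolist(),c[k].round(0).tolist()) for k in range(1,n) if t[k,4]>10])
C=cam("top");k=hsv(im);m,ce,s=blob(k[...,1]<70,(442,322));print("cup blob",ce,s)
r=((k[...,0]<6)|(k[...,0]>175))&(k[...,1]>190)&(k[...,2]>70);print("tape",blob(r,(422,243))[1:])
E
python3 chk.py
```

```text
time: 23.98
tcp_pos: [0.4273, -0.1958, 0.3404]
ee_rot: [2.134, 2.305, 0.001]
force: [-0.1, 0.2, -0.5]
grip_width: 0.0176
grasp_force: 3.0
time: 24.98
tcp_pos: [0.4344, -0.264, 0.3292]
ee_rot: [-2.136, -2.303, 0.0]
force: [0.2, -0.3, -0.5]
grip_width: 0.0176
grasp_force: 3.0
t 24.98 rel cm [-0.08 -0.24  2.42] tool y deg 4.32 F [ 0.2 -0.3 -0.5] q6 -0.62
scene [([244, 151, 8, 14, 70], [247.0, 158.0]), ([149, 233, 17, 18, 214], [157.0, 241.0]), ([354, 270, 29, 17, 239], [368.0, 278.0]), ([203, 280, 19, 19, 246], [212.0, 288.0])]
top [([374, 105, 16, 15, 180], [382.0, 112.0]), ([447, 128, 17, 18, 227], [455.0, 136.0]), ([268, 233, 26, 8, 189], [280.0, 237.0])]
cup blob [482.82290341 382.06306697] [  340   238   280   242 36929]
tape (array([421.74186047, 240.30232558]), array([399, 219,  47,  46, 430], dtype=int32))
```

```bash
python3 -m creep '{"xyz":[[0,0,0.8],[0,0,1.5],[0,0,2],[0,0,2.2],[0,0,2.3]],"twist":[0,0,0,0,0]}'; python3 -m creep '{"xyz":[[0.3,0,0],[0.7,0,0],[1.1,0,0],[1.3,0,0.1],[1.3,0,0.1]],"twist":[0,0,0,0,0]}'; python3 - <<'E'
from h import *
i=arm.snapshot("wrist");s=arm.read_state();C=cam("wrist",s);h=hsv(i);m=(h[...,0]>160)&(h[...,0]<178)&(h[...,1]>90)&(h[...,2]>50)
n,l,t,c=cv2.connectedComponentsWithStats(m.astype(np.uint8));print([(t[k].tolist(),c[k].round(0).tolist()) for k in range(1,n) if t[k,4]>20])
P=s["tcp_pos"]-[0,0,.176]
for a in(0,45,75,90,105):
    a=np.radians(a);u=np.array([-.0745*np.cos(a),.997*np.cos(a),np.sin(a)]);print(proj(C,P+.027*u).round(),proj(C,P-.029*u).round())
E
```

```text
time: 25.7
tcp_pos: [0.4345, -0.2636, 0.3065]
ee_rot: [-2.135, -2.304, 0.0]
force: [1.0, 0.2, -0.9]
grip_width: 0.018
grasp_force: 3.0
time: 26.32
tcp_pos: [0.4335, -0.2505, 0.3057]
ee_rot: [2.135, 2.304, 0.0]
force: [-0.6, -1.2, -1.2]
grip_width: 0.0178
grasp_force: 3.0
[([302, 270, 44, 57, 1781], [323.0, 300.0]), ([308, 342, 21, 6, 88], [318.0, 345.0]), ([299, 386, 37, 44, 1448], [317.0, 408.0])]
[324. 244.] [324. 354.]
[325. 275.] [324. 319.]
[324. 310.] [324. 291.]
[324. 327.] [324. 277.]
[324. 342.] [324. 265.]
```

```bash
python3 -m creep '{"xyz":[[0,0,0],[0,0,0],[0,0,-2],[0,0,-6],[0,0,-11],[4,-4,-12],[9,-8,-12],[14,-10,-12],[19,-12,-12],[22,-12,-12]],"twist":[0,0,0,0,0,0,0,0,0,0]}' 3.5; python3 -m creep '{"xyz":[[5,0,0],[9,0,0],[12,0,0],[12,0,0]],"twist":[0,0,0,0]}'; python3 chk.py
python3 - <<'E'
from h import *
I={n:arm.snapshot(n) for n in("scene","top")}
for n in I:
    c=cam(n); print(n,[proj(c,p).round().tolist() for p in([.4325,-.312,.14],[.4325,-.245,.14])])
E
```

```text
time: 27.62
tcp_pos: [0.2953, -0.039, 0.4256]
ee_rot: [2.135, 2.304, 0.001]
force: [-0.9, 0.1, -0.9]
grip_width: 0.035
grasp_force: 0.0
time: 28.12
tcp_pos: [0.2878, 0.0806, 0.4258]
ee_rot: [-2.131, -2.308, -0.001]
force: [0.3, -1.0, 0.6]
grip_width: 0.0347
grasp_force: 0.0
scene [([243, 142, 6, 6, 29], [246.0, 145.0]), ([266, 152, 7, 7, 35], [269.0, 155.0]), ([149, 233, 17, 18, 216], [157.0, 241.0]), ([354, 270, 29, 17, 242], [368.0, 278.0]), ([203, 280, 19, 19, 250], [212.0, 288.0])]
top [([374, 105, 16, 17, 180], [382.0, 112.0]), ([447, 128, 17, 18, 227], [455.0, 136.0]), ([268, 233, 26, 8, 191], [280.0, 237.0]), ([429, 315, 10, 10, 80], [434.0, 319.0]), ([454, 316, 17, 11, 117], [462.0, 321.0])]
cup blob [440.52540541 322.28324324] [421 305  40  34 925]
tape (array([421.26636569, 240.16704289]), array([399, 219,  47,  46, 443], dtype=int32))
scene [[244.0, 146.0], [270.0, 157.0]]
top [[468.0, 322.0], [432.0, 318.0]]
```

```bash
python3 -c "
from cell import arm
print(arm.job_done())"
```

```text
the job is handed in; nothing more can be done
None
```

Job handed in at about 28 s on the robot's clock: both markers stand in the upright steel cup, the third is still in the dispenser, and the last images show the bottles and tape roll where they were.

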